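# Set the compression clicker on a mountain-bike shock

### The job

Reset the compression damping on the shock that is bolted in the bench fixture. First swing its lever from firm all the way round to open; then turn the blank blue dial clockwise until it is fully closed, stopping gently at the end so that the needle is not forced into its seat; then back it out five clicks, let go, and leave the bottle, the jar and the screwdriver where they are.

Things in the scene. Friction and masses are not known exactly. Their poses are not given: they have to be found in the camera images.
- shock: Black mountain-bike air shock with a piggyback reservoir, bolted level in an aluminium fixture (base plate 90 x 300 x 10 mm, fixed to the bench). Origin on the bench straight below the dial's axis, z up, y along the shock. Valve head at the origin: 97 mm (x) by 56 mm (y), flat top 88 mm above the bench; can and reservoir stretch to +y. The lever's pivot is 50 mm to the -x side of the dial.
- head_eye (a point): Centre of the head's eyelet, 47 mm to the shock's -y side, 60 mm above the bench, between two clevis posts 72 mm high. The other eyelet is 230 mm away along +y.
- dial_top (a point): Centre of the top of the dial, on its vertical axis, 113 mm above the bench (the point does not turn). The dial is a round blue fluted knob without any mark, 31 mm across, 15 mm high. Clockwise seen from above closes it. 12 clicks between its two end stops; at the start it is 6 to 9 clicks from closed.
- dial_foot (a point): Centre of the dial's underside, 98 mm above the bench, on a boss 24 mm across. Inside is the click spring: leaving a resting place the dial resists ever more, up to about 0.14 N m, gives way half-way, then pulls ahead by as much into the next. All clicks alike, 15 to 25 degrees apart; let go, it settles in the nearest. Fully closed is itself a resting place; the next one out is click one.
- needle (a joint): Valve needle hidden in the head, lifted by the dial: 0 m fully closed, 0.00002 m (0.02 mm) up per click, far below the measuring error: it cannot be read, clicks must be felt. At the closed end the torque climbs past that of a click and does not drop, as the needle meets its seat, which yields a little (0.06 rad at 0.2 N m, 0.1 at 0.35) and is harmed from about 0.45 N m (needle at -0.000008 m).
- lever (a joint): Angle of the blue lever about its vertical pivot: 0 rad = firm (arm pointing along the shock's -y), 1.5 rad = open (stop), growing clockwise seen from above, so that the arm ends pointing along the shock's -x. It stays where it is left; about 2.5 N at the tab moves it.
- lever_tab (a point): Centre of the top of the upright tab at the end of the lever arm, 42 mm from the pivot, 116.5 mm above the bench. The tab is 9 mm thick (the way it swings), 12 mm wide (along the arm) and 26 mm high; the arm below it is flat, its top at 97 mm, 10 mm wide.
- lever_pivot (a point): Point on the lever's vertical pivot axis, at the top of its flat hub (24 mm across), 96.5 mm above the bench; fixed to the head.
- oil: Loose white bottle with an orange label and black cap, 56 mm across, 150 mm high, standing on the bench; origin at the centre of its foot. To be left alone.
- grease: Loose white jar with a green lid, 60 mm across, 45 mm high, standing on the bench; origin at the centre of its foot. To be left alone.
- driver: Loose screwdriver with a yellow handle, 200 mm long, lying on the bench along its x axis, handle to -x; origin under its middle. To be left alone.

How it is judged:
By the outcome, as a careful person would: the job done as asked, in the order asked, and still so for the second after the job is handed in, with the robot touching nothing.
It also fails if it takes over 72 s, if anything falls off the work surface, if the arm or the gripper's body presses on something with over 40 N, if the wrist force passes 120 N, or if a joint passes its speed limit or range.

### The arm

A 6-joint arm with a two-finger parallel gripper is mounted at the origin on the work surface. World frame = base frame: x ahead of the robot, y to its left, z up, the work surface at z = 0. Lengths are in m, angles in degrees, forces in N, time in s.
With the tool pointing down it reaches from about 0.325 to 0.775 m from the base axis. Payload 5.5 kg.
Tool frame: the origin (TCP) lies at the very end of the fingers, on their centre line; the grasp point (between the pads) lies 19 mm behind it (tcp_to_grasp is the z of the grasp point in the tool frame, in m); z points along the fingers, y is the line along which they close (so a half turn about z gives the same grasp; the last joint's range is limited). The gripper opens to 88 mm and grips with 3 to 60 N. Pads are 20 mm wide; open, the fingers measure 115 mm over their backs; the gripper's body (75 mm by 178 mm) begins 61 mm behind the grasp point.
Start: joints at [-73.092, 5.22, 70.514, -0, 104.267, -3.249], TCP at [0.207, -0.563, 0.223] pointing down, gripper open.
Joint ranges: [-164.24, 164.24], [-49.07, 125.15], [9.68, 141.18], [-86.29, 266.29], [3.28, 154.24], [-151.56, 151.56]. Speed limits (degrees/s): [147.25, 147.25, 172.46, 180, 180, 180].

### API

Orientations are given as a 3x3 rotation matrix whose columns are the frame's x, y, z axes.
In Python, from cell import get_obs, get_image, sign_off, tcp_to_grasp gives the robot as it stands.
- The arm moves only by the shell command python3 -m handwheel 'ROWS' [FORCE]. ROWS is text: rows parted by semicolons, each of 7 numbers parted by spaces: the shift along the tool's x, y, z in cm, then the turn, a rotation vector about the tool's x, y, z in rad, then the finger opening in cm, from 0 to 8.78. In form: x y z ax ay az fingers; .... A call has 1 to 12 rows; each row is the pose to reach, as a shift and turn from the pose commanded when the call began, along the tool's axes at that moment; what a row does not reach only later rows make up. A row lasts 1/10 s, in which the tool goes at most 50 mm and 8.59 degrees, less where a joint would pass 70% of its speed; a pose out of reach is approached as far as the arm can. A call with a gripper value outside its range is refused whole. The fingers move at their own pace and stop on an object; FORCE is the grip in N (left out, the last holds). Time passes only in rows, so rows that repeat a pose let the fingers close. It gives the time, the measured TCP pose, the force, the opening and the grip force at its end, in the units of the state.
- get_obs(): the state, without advancing time (a new reading comes with each control period).
- get_image(name): name is "side" or "top"; returns a dict with "color" (400x640x3 uint8, blue, green, red), "K" (3x3 intrinsics, pixels), "R" (3x3) and "t" (3): a world point X has camera coordinates R X + t. Camera axes: x right, y down, z forward; pixel columns grow to the right and rows downward; lengths in m; the calibration is good to about 2 mm. A picture is of the moment at which its call begins. There is no depth.
- sign_off(): hands the job in; it is judged then, once.
The state is a dict: "time": time; "joint_positions": joint angles; "qd": joint speeds; "effort": joint torques, N m; "tool_pos": TCP position; "tool_rot": TCP orientation; "wrist_force": force on the tool from outside, world axes, zero at the start; "wrist_torque": the same for the moment, N m; "finger_gap": finger opening in m; "gripper_force": force on a finger pad.
Only numpy, scipy, OpenCV 4.12 (cv2) and the standard library are available. Lean on these libraries where they do the work, as an engineer would, in place of code of your own. Each camera call takes 0.05 s, during which the arm holds its last target. There are 200 camera calls.

## Working session

There is one attempt and no reset: what is moved stays moved. The work goes in short steps, Python scripts to look and compute and a shell command to move; the robot and the scene stay as the last step left them, time stands still between calls to the robot, and variables do not carry over. Pictures are saved under pics/ and viewed, at most 10 in all, crops included, and the job is handed in when it is done.

```bash
ls; mkdir -p pics
python3 - <<'E'
from cell import *
import cv2,numpy as np
for n in("side","top"):
    d=get_image(n);cv2.imwrite(f"pics/{n}0.png",d["color"]);np.savez(f"{n}0.npz",**d)
    print(n,np.round(d["K"],1).tolist(),np.round(-d["R"].T@d["t"],3),np.round(d["R"],3).tolist())
print(tcp_to_grasp,get_obs())
E
```

```text
pics
side [[403.2, 0.0, 315.8], [0.0, 403.2, 199.2], [0.0, 0.0, 1.0]] [ 0.375 -0.482  0.57 ] [[0.919, -0.393, 0.021], [-0.254, -0.633, -0.731], [0.3, 0.667, -0.682]]
top [[484.0, 0.0, 317.3], [0.0, 484.0, 202.0], [0.0, 0.0, 1.0]] [ 0.427 -0.06   0.911] [[-0.019, -0.999, -0.027], [-0.984, 0.024, -0.174], [0.175, 0.023, -0.984]]
-0.0187 {'time': 0.1, 'joint_positions': array([-7.30937056e+01,  5.25987787e+00,  7.05726566e+01,  4.83491217e-04,
        1.04264125e+02, -3.24940197e+00]), 'qd': array([ 0.04042772, -0.12665257, -0.12595974,  0.12673015, -0.04769003,
        0.10019874]), 'effort': array([ 3.53994030e-03, -4.47856200e+01, -4.07569885e+01,  7.02201552e-02,
        2.84527650e-02, -1.20935501e-04]), 'tool_pos': array([ 0.20666814, -0.56303065,  0.2216315 ]), 'tool_rot': array([[ 9.38759053e-01,  3.44573950e-01, -4.82773365e-04],
       [ 3.44574272e-01, -9.38757667e-01,  1.61648983e-03],
       [ 1.03793086e-04, -1.68384574e-03, -9.99998577e-01]]), 'wrist_force': array([-0.17901293,  0.31495325,  0.71077955]), 'wrist_torque': array([ 0.02039587, -0.00681238,  0.04064392]), 'gripper_force': 0.0, 'finger_gap': 0.08775022837338348}
```

View pics/top0.png

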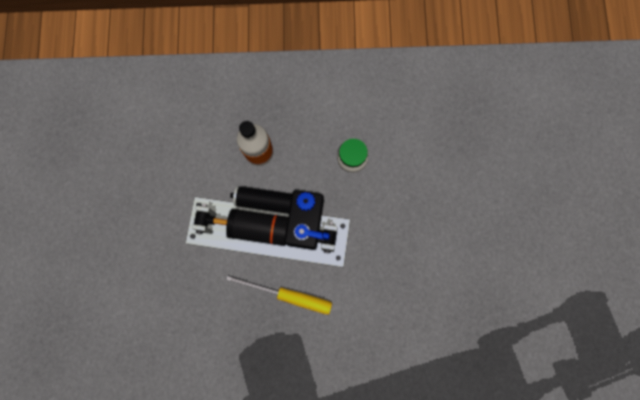

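View pics/side0.png

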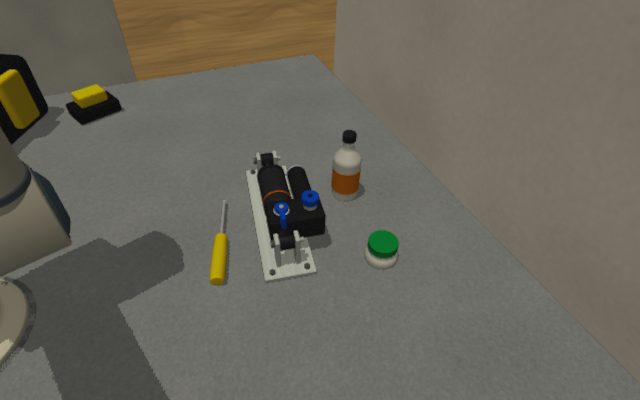

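Top view: the dial is at about (306,200), the lever hub at (301,231) and its tab at (325,237). Side view: the dial is at (310,199), the hub at (281,209) and the tab at (283,225). The bottle and jar stand on the far side of the shock, the screwdriver on the near side.

```bash
cat > h.py <<'E'
import numpy as np,cv2
def ray(d,u,v):
    r=d["R"].T@np.linalg.inv(d["K"])@np.array([u,v,1.]);return -d["R"].T@d["t"],r
def plane(d,u,v,z):
    c,r=ray(d,u,v);return c+r*(z-c[2])/r[2]
def blobs(d,lo,hi,mn=15):
    m=cv2.inRange(cv2.cvtColor(d["color"],cv2.COLOR_BGR2HSV),lo,hi)
    n,l,s,c=cv2.connectedComponentsWithStats(m)
    return [(s[i],c[i],l==i) for i in range(1,n) if s[i][4]>=mn]
def tri(d1,p1,d2,p2):
    P=[np.float64(d["K"]@np.c_[d["R"],d["t"]]) for d in(d1,d2)]
    X=cv2.triangulatePoints(*P,np.float64(p1),np.float64(p2))[:,0];return X[:3]/X[3]
E
python3 - <<'E'
from h import *
D={n:dict(np.load(n+"0.npz")) for n in("top","side")}
for n,d in D.items():
    for s,c,m in blobs(d,(105,150,60),(125,255,255)): print(n,"blue",s,c.round(1),plane(d,*c,.108).round(4))
    for nm,lo,hi,z in(("yellow",(22,150,90),(32,255,255),.015),("green",(55,120,60),(75,255,255),.045)):
        for s,c,m in blobs(d,lo,hi,60): print(n,nm,s,c.round(1),plane(d,*c,z).round(3))
d=D["top"]
m=cv2.inRange(cv2.cvtColor(d["color"],cv2.COLOR_BGR2HSV),(0,0,150),(180,50,255));m[:185]=0;m[275:]=0
m=cv2.morphologyEx(m,cv2.MORPH_CLOSE,np.ones((3,3)))
c=np.vstack([k for k in cv2.findContours(m,0,2)[0] if len(k)>20]);b=cv2.boxPoints(cv2.minAreaRect(c));q=np.array([plane(d,*p,.01) for p in b]);print(b,q.round(4),np.linalg.norm(q-np.roll(q,1,0),axis=1))
for i,(n,d) in enumerate(D.items()):
    x,y=(250,180) if n=="top" else (230,150)
    cv2.imwrite(f"pics/c{n}.png",cv2.resize(d["color"][y:y+100,x:x+110],None,fx=5,fy=5,interpolation=2))
a=cv2.imread("pics/ctop.png");b=cv2.imread("pics/cside.png");cv2.imwrite("pics/c0.png",cv2.resize(np.hstack([a,b]),(800,364)))
E
```

```text
top blue [296 192  20  19 292] [305.3 200.9] [ 0.5719 -0.0207  0.108 ]
top blue [295 224  35  16 265] [311. 233.] [ 0.5172 -0.0294  0.108 ]
top yellow [277 288  55  26 710] [304.5 300.5] [ 0.405 -0.012  0.015]
top green [340 139  27  27 593] [352.9 152.1] [ 0.673 -0.107  0.045]
side blue [301 190  18  17 247] [309.4 198.1] [ 0.5699 -0.023   0.108 ]
side blue [274 202  15  27 209] [281.7 213. ] [ 0.5146 -0.039   0.108 ]
side yellow [  0  69  24  59 474] [ 8.9 97.1] [0.012 0.739 0.015]
side yellow [ 71  84  35  23 525] [88.5 95.1] [0.208 0.676 0.015]
side yellow [210 233  17  52 711] [218.4 259.2] [ 0.403 -0.016  0.015]
side green [368 230  30  28 644] [382.8 243.4] [ 0.67  -0.113  0.045]
[[185.53824 243.11676]
 [192.53958 195.8577 ]
 [349.7557  219.14899]
 [342.75436 266.40805]] [[ 0.5143  0.2103  0.01  ]
 [ 0.6044  0.1994  0.01  ]
 [ 0.5527 -0.099   0.01  ]
 [ 0.465  -0.0833  0.01  ]] [0.29774229 0.09074026 0.30280877 0.08908784]
```

View pics/c0.png

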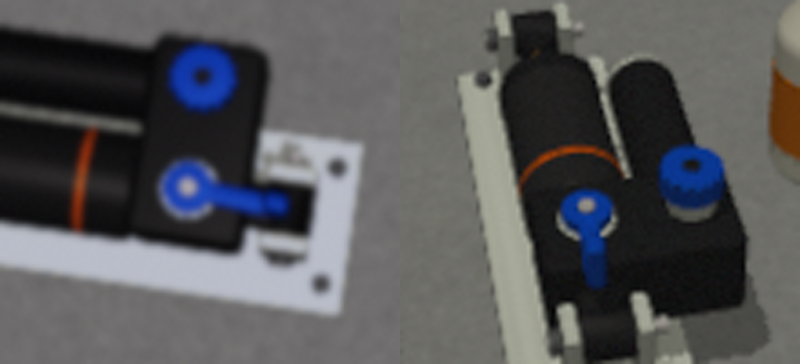

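Crop: the hub centre is at about (301,231) and the tab at (325,236) in the top image, so the lever is at firm. Next I work out the positions and the moves.

```bash
cat >> h.py <<'E'
from scipy.spatial.transform import Rotation as Ro
def delta(p,yaw,o=None):
    """row for TCP target p, tool down, tool-x at world angle yaw (deg)"""
    if o is None:
        from cell import get_obs; o=get_obs()
    R=np.array(o["tool_rot"]);a=np.radians(yaw);x=np.array([np.cos(a),np.sin(a),0]);z=np.array([0,0,-1.])
    T=np.c_[x,np.cross(z,x),z]
    return np.round(100*R.T@(np.array(p)-o["tool_pos"]),2),np.round(Ro.from_matrix(R.T@T).as_rotvec(),3)
E
python3 - <<'E'
from h import *
d=dict(np.load("top0.npz"));s=dict(np.load("side0.npz"))
dial=(plane(d,305.3,200.9,.107)+plane(s,309.4,198.1,.107))/2;print("dial",dial,"tri",tri(d,(305.3,200.9),s,(309.4,198.1)))
print("hub",plane(d,301.2,231.4,.0965),plane(s,230+(586-400)/3.636,150+206/3.636,.0965))
print("tab",plane(d,325.5,236.3,.116))
ey=np.array([.169,.986]);ex=np.array([.986,-.169]);
hub=dial[:2]-.05*ex;print("pred hub",hub,"tab",hub-.042*ey)
t=hub-.042*ey;print(delta([*t,.16],80.3))
E
```

```text
dial [ 0.57113446 -0.02133186  0.107     ] tri [ 0.57174135 -0.02047591  0.10541314]
hub [ 0.52155215 -0.01243951  0.0965    ] [ 0.52240881 -0.01342449  0.0965    ]
tab [ 0.51027954 -0.05355437  0.116     ]
pred hub [ 0.52183446 -0.01288186] tab [ 0.51473646 -0.05429386]
(array([ 46.45, -37.13,   6.23]), array([-1.00e-03, -1.00e-03, -1.05e+00]))
```

The heights, the 50 mm dial-to-hub distance and the hub predicted from both views agree within about 1 mm. I move above the tab.

```bash
R='x'; python3 -m handwheel '46.5 -37.1 3 0 0 -1.05 3; 46.5 -37.1 3 0 0 -1.05 3; 46.5 -37.1 3 0 0 -1.05 3; 46.5 -37.1 3 0 0 -1.05 3; 46.5 -37.1 3 0 0 -1.05 3; 46.5 -37.1 3 0 0 -1.05 3; 46.5 -37.1 3 0 0 -1.05 3; 46.5 -37.1 3 0 0 -1.05 3; 46.5 -37.1 3 0 0 -1.05 3; 46.5 -37.1 3 0 0 -1.05 3; 46.5 -37.1 3 0 0 -1.05 3; 46.5 -37.1 3 0 0 -1.05 3' 10
python3 -c "
from h import *;print(delta([.5135,-.0542,.13],80.3))
from cell import *;print(get_obs()['joint_positions'].round(1))"
```

```text
time: 1.3
tool_pos: [0.516, -0.0524, 0.1921]
tool_rot: [[0.168, 0.986, -0.0], [0.986, -0.168, 0.0], [0.0, -0.0, -1.0]]
wrist_force: [0.4, -0.9, -0.1]
finger_gap: 0.0298
gripper_force: 0.0
(array([-0.22, -0.22,  6.21]), array([-0.   , -0.   ,  0.001]))
[-9.600e+00 -7.500e+00  8.620e+01  0.000e+00  1.014e+02  1.000e-01]
```

```bash
python3 -m handwheel '-0.2 -0.2 3 0 0 0 3; -0.2 -0.2 6.2 0 0 0 3; -0.2 -0.2 6.2 0 0 0 3; -0.2 -0.2 6.2 0 0 0 3'
python3 - <<'E'
from h import *;from cell import *
for n in("top","side"):
    d=get_image(n);
    if n=="top": a=d["color"][180:280,250:380]
    else: b=d["color"][140:240,230:360]
cv2.imwrite("pics/c1.png",cv2.resize(np.hstack([a,b]),(800,308),interpolation=2))
print(delta([.5135,-.0542,.0985],80.3))
E
```

```text
time: 1.7
tool_pos: [0.5127, -0.0564, 0.1305]
tool_rot: [[0.168, 0.986, -0.002], [0.986, -0.168, 0.0], [0.0, -0.002, -1.0]]
wrist_force: [0.7, 0.4, 0.6]
finger_gap: 0.0301
gripper_force: 0.0
(array([ 0.25, -0.08,  3.42]), array([ 0.003, -0.   , -0.   ]))
```

View pics/c1.png

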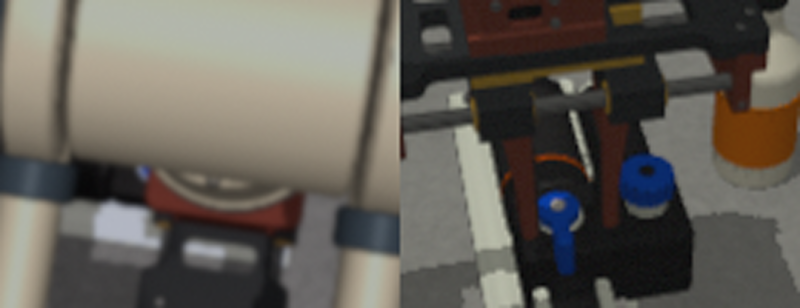

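The fingers straddle the tab. I go down, narrow the gap, then swing around the pivot.

```bash
python3 -m handwheel '0.1 0 1.5 0 0 0 3; 0.1 0 3.2 0 0 0 3; 0.1 0 3.2 0 0 0 2; 0.1 0 3.2 0 0 0 2; 0.1 0 3.2 0 0 0 2'
python3 -m handwheel '0.04 -0.59 0 0 0 0.14 2; 0.16 -1.16 0 0 0 0.28 2; 0.36 -1.71 0 0 0 0.42 2; 0.64 -2.23 0 0 0 0.56 2; 0.99 -2.71 0 0 0 0.70 2'
python3 -m handwheel '0 0 0 0 0 0 2'
```

```text
time: 2.3
tool_pos: [0.5138, -0.0556, 0.0997]
tool_rot: [[0.168, 0.986, 0.002], [0.986, -0.168, -0.0], [0.0, 0.002, -1.0]]
wrist_force: [-0.1, 0.2, -0.2]
finger_gap: 0.02
gripper_force: 0.0
time: 2.8
tool_pos: [0.4892, -0.0413, 0.1]
tool_rot: [[0.768, 0.641, 0.003], [0.641, -0.768, -0.001], [0.002, 0.003, -1.0]]
wrist_force: [2.4, 0.1, -0.5]
finger_gap: 0.0199
gripper_force: 1.1
time: 2.9
tool_pos: [0.4887, -0.041, 0.0999]
tool_rot: [[0.764, 0.645, 0.002], [0.645, -0.764, -0.0], [0.001, 0.002, -1.0]]
wrist_force: [-0.4, -0.7, 0.1]
finger_gap: 0.0202
gripper_force: 0.0
```

```bash
python3 -m handwheel '0.04 -0.59 0 0 0 0.14 2; 0.16 -1.16 0 0 0 0.28 2; 0.36 -1.71 0 0 0 0.42 2; 0.64 -2.23 0 0 0 0.56 2; 0.99 -2.71 0 0 0 0.70 2'
python3 -m handwheel '0.01 -0.2 0 0 0 0.05 2; 0.02 -0.4 0 0 0 0.1 2;0.02 -0.4 0 0 0 0.1 2'
python3 -m handwheel '0.01 -0.15 0 0 0 0.035 2; 0.01 -0.15 0 0 0 0.035 2'
python3 -m handwheel '0 -0.1 0 0 0 0.02 2;0 -0.1 0 0 0 0.02 2'
```

```text
time: 3.4
tool_pos: [0.4787, -0.0147, 0.0997]
tool_rot: [[1.0, -0.0, 0.001], [-0.0, -1.0, -0.002], [0.001, 0.002, -1.0]]
wrist_force: [-0.1, -1.7, 1.1]
finger_gap: 0.0197
gripper_force: 1.3
time: 3.7
tool_pos: [0.4788, -0.0104, 0.0995]
tool_rot: [[0.995, -0.095, 0.001], [-0.095, -0.995, -0.001], [0.001, 0.001, -1.0]]
wrist_force: [-1.3, -2.5, 1.1]
finger_gap: 0.0201
gripper_force: 1.0
time: 3.9
tool_pos: [0.479, -0.009, 0.0992]
tool_rot: [[0.992, -0.13, 0.001], [-0.13, -0.992, -0.001], [0.001, 0.001, -1.0]]
wrist_force: [-0.9, -2.2, 1.1]
finger_gap: 0.0199
gripper_force: 1.1
time: 4.1
tool_pos: [0.4791, -0.0076, 0.0989]
tool_rot: [[0.988, -0.152, 0.001], [-0.152, -0.988, -0.0], [0.001, 0.0, -1.0]]
wrist_force: [-0.9, -2.0, 1.4]
finger_gap: 0.02
gripper_force: 1.1
```

```bash
python3 -m handwheel '0 -0.15 0 0 0 0.02 2;0 -0.15 0 0 0 0.02 2' | grep -E "pos|wrist"
python3 -m handwheel '0 -0.1 0 0 0 0.02 2;0 -0.1 0 0 0 0.02 2'| grep -E "pos|wrist"
python3 -m handwheel '0 -0.1 0 0 0 0.0 2;0 -0.1 0 0 0 0.0 2'| grep -E "pos|wrist"
```

```text
tool_pos: [0.4792, -0.0059, 0.0987]
wrist_force: [-0.8, -1.9, 2.7]
tool_pos: [0.4793, -0.0049, 0.0986]
wrist_force: [0.1, -1.7, 1.7]
tool_pos: [0.4793, -0.004, 0.0985]
wrist_force: [-1.0, -2.1, 1.2]
```

```bash
python3 -m handwheel '0 -0.1 0 0 0 0 2;0 -0.1 0 0 0 0 2' | grep -E "pos|wrist"
python3 -m handwheel '0 -0.1 0 0 0 0 2;0 -0.1 0 0 0 0 2'| grep -E "pos|wrist"
python3 -m handwheel '0 -0.06 0 0 0 0.0 2;0 -0.06 0 0 0 0.0 2'| grep -E "pos|wrist"
```

```text
tool_pos: [0.4795, -0.003, 0.0985]
wrist_force: [-1.5, -1.9, 0.7]
tool_pos: [0.4796, -0.0026, 0.0985]
wrist_force: [-2.9, -4.6, 2.4]
tool_pos: [0.4796, -0.0025, 0.0984]
wrist_force: [-3.3, -6.3, 2.1]
```

The lever is at its stop. I back off, lift, and go above the dial with the wrist wound CCW.

```bash
python3 -m handwheel '0 0.4 0 0 0 0 2; 0 0.4 0 0 0 0 2;0 0.4 -4 0 0 0 3; 0 0.4 -6 0 0 0 4.4; 0 0.4 -6 0 0 0 4.4'
python3 -c "
from h import *;from cell import *
print(delta([.5713,-.0212,.135],120),get_obs()['joint_positions'].round(1));d=get_image('side');cv2.imwrite('pics/s2.png',d['color'])"
```

```text
time: 5.8
tool_pos: [0.481, -0.0051, 0.1623]
tool_rot: [[0.981, -0.191, 0.007], [-0.192, -0.981, 0.0], [0.007, -0.002, -1.0]]
wrist_force: [-0.1, 0.6, 0.3]
finger_gap: 0.0405
gripper_force: 0.0
(array([ 9.16, -0.14,  2.79]), array([ 0.007, -0.005, -2.287])) [ -4.7 -13.9  94.8   0.1  98.7  96.4]
```

```bash
python3 -m handwheel '9.2 -0.1 0 0 0 -0.8 4.4; 9.2 -0.1 0 0 0 -1.6 4.4; 9.2 -0.1 0 0 0 -1.6 4.4; 9.2 -0.1 0 0 0 -1.6 4.4; 9.2 -0.1 0 0 0 -1.6 4.4; 9.2 -0.1 0 0 0 -1.6 4.4; 9.2 -0.1 0 0 0 -1.6 4.4; 9.2 -0.1 0 0 0 -1.6 4.4; 9.2 -0.1 0 0 0 -1.6 4.4; 9.2 -0.1 0 0 0 -1.6 4.4; 9.2 -0.1 0 0 0 -1.6 4.4; 9.2 -0.1 0 0 0 -1.6 4.4' >/dev/null
python3 -m handwheel '0 0 0 0 0 -1.4 4.4; 0 0 0 0 0 -1.4 4.4; 0 0 0 0 0 -1.4 4.4; 0 0 0 0 0 -1.4 4.4; 0 0 0 0 0 -1.4 4.4; 0 0 0 0 0 -1.4 4.4; 0 0 0 0 0 -1.4 4.4; 0 0 0 0 0 -1.4 4.4; 0 0 0 0 0 -1.4 4.4; 0 0 0 0 0 -1.4 4.4; 0 0 0 0 0 -1.4 4.4' >/dev/null
python3 -m handwheel '0 0 0 0 0 -1 4.4; 0 0 0 0 0 -1 4.4; 0 0 0 0 0 -1 4.4; 0 0 0 0 0 -1 4.4; 0 0 0 0 0 -1 4.4; 0 0 0 0 0 -1 4.4; 0 0 0 0 0 -1 4.4; 0 0 0 0 0 -1 4.4'
python3 -c "
from h import *;from cell import *
for i in range(3):
  print(delta([.5713,-.0212,.094],218),get_obs()['joint_positions'].round(1))
  d=get_image('side')
cv2.imwrite('pics/s3.png',cv2.resize(d['color'][100:300,180:440],(780,600)))"
```

```text
time: 8.95
tool_pos: [0.5695, -0.022, 0.1578]
tool_rot: [[-0.788, -0.615, -0.001], [-0.615, 0.788, 0.0], [0.001, 0.001, -1.0]]
wrist_force: [0.6, 0.0, -1.2]
finger_gap: 0.0442
gripper_force: 0.0
(array([-0.2 , -0.06,  6.38]), array([ 0.001, -0.001, -0.   ])) [  -5.6    0.4   82.     0.    97.6 -133.6]
(array([-0.2 , -0.05,  6.39]), array([ 0.001, -0.001, -0.003])) [  -5.6    0.4   82.     0.    97.6 -133.5]
(array([-0.19, -0.04,  6.41]), array([ 0.001, -0.   , -0.003])) [  -5.6    0.4   82.     0.    97.6 -133.5]
```

View pics/s3.png

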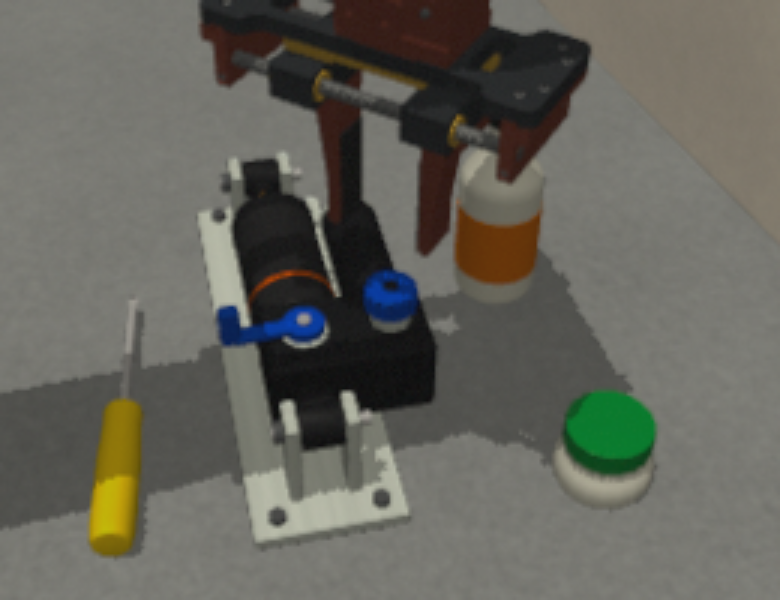

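The lever is open, with its arm along -x. I go down over the dial and close gently.

```bash
python3 -m handwheel '-0.2 0 3 0 0 0 4.4; -0.2 0 5 0 0 0 4.4; -0.2 0 6.3 0 0 0 4.4; -0.2 0 6.3 0 0 0 4.4; -0.2 0 6.3 0 0 0 4.4' 8
python3 -m handwheel '0 0 0 0 0 0 3.5;0 0 0 0 0 0 3.2;0 0 0 0 0 0 2.8;0 0 0 0 0 0 2.8;0 0 0 0 0 0 2.8' 8
python3 -c "
from cell import *;o=get_obs();print(o['wrist_force'],o['wrist_torque'],o['tool_rot'].T@o['wrist_force'])"
```

```text
time: 9.6
tool_pos: [0.5714, -0.0209, 0.0962]
tool_rot: [[-0.787, -0.616, 0.0], [-0.616, 0.787, -0.0], [-0.0, -0.0, -1.0]]
wrist_force: [0.3, -0.2, 0.4]
finger_gap: 0.0437
gripper_force: 0.0
time: 10.1
tool_pos: [0.5718, -0.0208, 0.0968]
tool_rot: [[-0.787, -0.617, 0.002], [-0.617, 0.787, 0.0], [-0.001, -0.001, -1.0]]
wrist_force: [-0.2, 1.0, 6.5]
finger_gap: 0.0308
gripper_force: 8.0
[-0.21932073  0.95500755  6.46255985] [0.26432718 0.02269721 0.02600009] [-0.42618627  0.87956373 -6.46293693]
```

```bash
cat > o.py <<'E'
from cell import get_obs
import numpy as np
o=get_obs();R=o["tool_rot"];f=R.T@o["wrist_force"]
print("t%.1f yaw%.2f T%.3f f %s gap%.1f g%.0f j6 %.1f"%(o["time"],np.degrees(np.arctan2(R[1,0],R[0,0]))%360,o["wrist_torque"][2],f.round(1),o["finger_gap"]*1e3,o["gripper_force"],o["joint_positions"][5]))
E
H="python3 -m handwheel"; P(){ python3 o.py; }
python3 -m handwheel '0 0 -0.05 0 0 0 2.8;0 0 -0.05 0 0 0 2.8;0 0 -0.05 0 0 0 2.8' 25 >/dev/null;P
python3 -m handwheel '0 0 0 0 0 0.05 2.8' >/dev/null;P
python3 -m handwheel '0 0 0 0 0 0.05 2.8' >/dev/null;P
python3 -m handwheel '0 0 0 0 0 0.05 2.8' >/dev/null;P
python3 -m handwheel '0 0 0 0 0 0.05 2.8' >/dev/null;P
python3 -m handwheel '0 0 0 0 0 0.05 2.8' >/dev/null;P
python3 -m handwheel '0 0 0 0 0 0.05 2.8' >/dev/null;P
python3 -m handwheel '0 0 0 0 0 0.05 2.8' >/dev/null;P
python3 -m handwheel '0 0 0 0 0 0.05 2.8' >/dev/null;P
python3 -m handwheel '0 0 0 0 0 0.05 2.8' >/dev/null;P
python3 -m handwheel '0 0 0 0 0 0.05 2.8' >/dev/null;P
```

```text
t10.4 yaw218.12 T-0.007 f [-1.1  0.9 -5.7] gap30.0 g25 j6 -133.6
t10.5 yaw215.22 T0.183 f [-2.   0.9 -5.6] gap30.5 g25 j6 -130.7
t10.6 yaw212.29 T0.149 f [ 0.2  1.  -5. ] gap30.3 g25 j6 -127.8
t10.7 yaw209.42 T0.071 f [-0.6  0.6 -6. ] gap30.7 g25 j6 -124.9
t10.8 yaw206.54 T-0.066 f [-2.1  0.1 -5.3] gap30.6 g25 j6 -122.0
t10.9 yaw203.67 T-0.177 f [-1.3  0.8 -5.6] gap30.6 g25 j6 -119.2
t11.0 yaw200.80 T-0.058 f [-0.7  0.4 -4.8] gap30.4 g25 j6 -116.3
t11.1 yaw197.95 T0.042 f [-1.3  1.7 -5.8] gap30.3 g25 j6 -113.4
t11.2 yaw195.09 T0.091 f [-0.   0.9 -5.8] gap30.3 g25 j6 -110.6
t11.3 yaw192.24 T0.161 f [-0.4  0.4 -5.6] gap30.4 g25 j6 -107.7
t11.4 yaw189.37 T0.053 f [-0.5  1.6 -5.3] gap30.2 g25 j6 -104.9
```

Clicks are clear: the rests are about 20° apart and the torque amplitude is about 0.17. The earliest closed position is yaw ~100, so I can step coarser to about 132.

```bash
P(){ python3 o.py; }
python3 -m handwheel '0 0 0 0 0 0.05 2.8;0 0 0 0 0 0.1 2.8' >/dev/null;P
python3 -m handwheel '0 0 0 0 0 0.05 2.8;0 0 0 0 0 0.1 2.8' >/dev/null;P
python3 -m handwheel '0 0 0 0 0 0.05 2.8;0 0 0 0 0 0.1 2.8' >/dev/null;P
python3 -m handwheel '0 0 0 0 0 0.05 2.8;0 0 0 0 0 0.1 2.8' >/dev/null;P
python3 -m handwheel '0 0 0 0 0 0.05 2.8;0 0 0 0 0 0.1 2.8' >/dev/null;P
python3 -m handwheel '0 0 0 0 0 0.05 2.8;0 0 0 0 0 0.1 2.8' >/dev/null;P
python3 -m handwheel '0 0 0 0 0 0.05 2.8;0 0 0 0 0 0.1 2.8' >/dev/null;P
python3 -m handwheel '0 0 0 0 0 0.05 2.8;0 0 0 0 0 0.1 2.8' >/dev/null;P
python3 -m handwheel '0 0 0 0 0 0.05 2.8;0 0 0 0 0 0.1 2.8' >/dev/null;P
python3 -m handwheel '0 0 0 0 0 0.05 2.8;0 0 0 0 0 0.1 2.8' >/dev/null;P
```

```text
t11.6 yaw183.62 T-0.091 f [-0.4  2.  -6. ] gap30.5 g25 j6 -99.1
t11.8 yaw177.89 T0.089 f [-0.4  1.7 -5.9] gap30.6 g25 j6 -93.4
t12.0 yaw172.18 T0.136 f [ 0.3  1.  -6.2] gap30.2 g25 j6 -87.7
t12.2 yaw166.44 T-0.125 f [ 1.   0.6 -4.7] gap30.0 g25 j6 -81.9
t12.4 yaw160.70 T-0.087 f [ 0.5  1.8 -5.1] gap30.4 g25 j6 -76.2
t12.6 yaw154.99 T0.126 f [ 0.4  1.2 -6.1] gap30.3 g25 j6 -70.5
t12.8 yaw149.27 T0.071 f [ 0.7  1.1 -5.8] gap30.1 g25 j6 -64.8
t13.0 yaw143.52 T-0.117 f [ 1.   1.5 -4.9] gap30.3 g25 j6 -59.0
t13.2 yaw137.80 T0.017 f [ 0.7  1.5 -5.7] gap30.6 g25 j6 -53.3
t13.4 yaw132.08 T0.130 f [-0.3  1.9 -5.8] gap30.0 g25 j6 -47.6
```

Rests at about 199, 179, 159 and 138 give a pitch of ~20.3°. The next are 118 and then 97.6, the earliest possible closed. I step finely from there.

```bash
P(){ python3 o.py; }
python3 -m handwheel '0 0 0 0 0 0.05 2.8;0 0 0 0 0 0.1 2.8' >/dev/null;P
python3 -m handwheel '0 0 0 0 0 0.05 2.8;0 0 0 0 0 0.1 2.8' >/dev/null;P
python3 -m handwheel '0 0 0 0 0 0.05 2.8' >/dev/null;P
python3 -m handwheel '0 0 0 0 0 0.05 2.8;0 0 0 0 0 0.1 2.8' >/dev/null;P
python3 -m handwheel '0 0 0 0 0 0.05 2.8;0 0 0 0 0 0.1 2.8' >/dev/null;P
python3 -m handwheel '0 0 0 0 0 0.05 2.8' >/dev/null;P
python3 -m handwheel '0 0 0 0 0 0.03 2.8' >/dev/null;P
python3 -m handwheel '0 0 0 0 0 0.03 2.8' >/dev/null;P
python3 -m handwheel '0 0 0 0 0 0.03 2.8' >/dev/null;P
```

```text
t13.6 yaw126.34 T-0.052 f [ 1.3  1.7 -5.8] gap30.5 g25 j6 -41.8
t13.8 yaw120.60 T-0.104 f [ 2.   2.4 -5.2] gap30.5 g25 j6 -36.1
t13.9 yaw117.74 T0.050 f [ 1.6  1.9 -5.5] gap30.3 g25 j6 -33.2
t14.1 yaw112.03 T0.129 f [ 2.   1.9 -4.9] gap30.6 g25 j6 -27.5
t14.3 yaw106.28 T-0.028 f [ 1.7  1.7 -5.2] gap30.3 g25 j6 -21.8
t14.4 yaw103.41 T-0.110 f [ 2.5  1.4 -5.4] gap30.5 g25 j6 -18.9
t14.5 yaw101.71 T-0.162 f [ 2.1  2.3 -4.8] gap30.2 g25 j6 -17.2
t14.6 yaw100.02 T-0.088 f [ 1.   0.9 -5. ] gap30.5 g25 j6 -15.5
t14.7 yaw98.31 T0.055 f [ 2.9  0.8 -4.6] gap30.6 g25 j6 -13.8
```

```bash
P(){ python3 o.py; }
python3 -m handwheel '0 0 0 0 0 0.02 2.8' >/dev/null;P
python3 -m handwheel '0 0 0 0 0 0.02 2.8' >/dev/null;P;P
```

```text
t14.8 yaw97.18 T0.032 f [ 1.   1.9 -6.6] gap30.5 g25 j6 -12.7
t14.9 yaw96.05 T0.042 f [ 2.   1.7 -4.8] gap30.3 g25 j6 -11.5
t14.9 yaw96.05 T0.042 f [ 2.   1.7 -4.8] gap30.3 g25 j6 -11.5
```

```bash
P(){ python3 o.py; }
python3 -m handwheel '0 0 0 0 0 0 2.8' >/dev/null;P
python3 -m handwheel '0 0 0 0 0 0 2.8' >/dev/null;P
```

```text
t15.0 yaw96.07 T0.041 f [ 1.7  0.9 -4.8] gap30.3 g25 j6 -11.6
t15.1 yaw96.10 T0.053 f [ 2.1  1.3 -5.1] gap30.0 g25 j6 -11.6
```

Not closed here: the slope is that of an ordinary click. I go on to the next rest at about 78.5.

```bash
P(){ python3 o.py; }
python3 -m handwheel '0 0 0 0 0 0.05 2.8' >/dev/null;P
python3 -m handwheel '0 0 0 0 0 0.05 2.8' >/dev/null;P
python3 -m handwheel '0 0 0 0 0 0.05 2.8' >/dev/null;P
python3 -m handwheel '0 0 0 0 0 0.05 2.8' >/dev/null;P
python3 -m handwheel '0 0 0 0 0 0.05 2.8' >/dev/null;P
python3 -m handwheel '0 0 0 0 0 0.03 2.8' >/dev/null;P
python3 -m handwheel '0 0 0 0 0 0.03 2.8' >/dev/null;P
python3 -m handwheel '0 0 0 0 0 0.02 2.8' >/dev/null;P
```

```text
t15.2 yaw93.21 T0.161 f [ 2.3  1.5 -5.4] gap30.5 g25 j6 -8.7
t15.3 yaw90.26 T0.065 f [ 2.2  1.7 -5.9] gap30.3 g25 j6 -5.7
t15.4 yaw87.38 T-0.038 f [ 2.   0.9 -4.9] gap30.3 g25 j6 -2.9
t15.5 yaw84.51 T-0.142 f [ 2.1  1.3 -5.3] gap29.9 g25 j6 0.0
t15.6 yaw81.64 T-0.119 f [ 2.6  1.6 -5.1] gap30.5 g25 j6 2.9
t15.7 yaw79.94 T-0.053 f [ 1.7  1.  -4.9] gap30.2 g25 j6 4.6
t15.8 yaw78.26 T0.067 f [ 2.5  0.4 -5.2] gap30.3 g25 j6 6.3
t15.9 yaw77.12 T0.097 f [ 3.   0.8 -5.2] gap30.2 g25 j6 7.4
```

```bash
P(){ python3 o.py; }
python3 -m handwheel '0 0 0 0 0 0 2.8' >/dev/null;P
python3 -m handwheel '0 0 0 0 0 0.015 2.8' >/dev/null;P
python3 -m handwheel '0 0 0 0 0 0 2.8' >/dev/null;P
```

```text
t16.0 yaw77.16 T0.022 f [ 2.1  1.2 -5.7] gap30.7 g25 j6 7.4
t16.1 yaw76.32 T0.127 f [ 2.4  0.8 -4.8] gap30.2 g25 j6 8.2
t16.2 yaw76.31 T0.092 f [ 3.   1.6 -4.9] gap30.4 g25 j6 8.2
```

```bash
P(){ python3 o.py; }
python3 -m handwheel '0 0 0 0 0 0.02 2.8' >/dev/null;P
python3 -m handwheel '0 0 0 0 0 0 2.8' >/dev/null;P
python3 -m handwheel '0 0 0 0 0 0 2.8' >/dev/null;P
```

```text
t16.3 yaw75.18 T0.184 f [ 2.5  0.9 -5.5] gap30.1 g25 j6 9.3
t16.4 yaw75.16 T0.114 f [ 2.8  0.9 -5.3] gap30.3 g25 j6 9.4
t16.5 yaw75.20 T0.141 f [ 1.7  1.8 -5.6] gap30.2 g25 j6 9.3
```

```bash
P(){ python3 o.py; }
python3 -m handwheel '0 0 0 0 0 0.015 2.8' >/dev/null;P
python3 -m handwheel '0 0 0 0 0 0 2.8' >/dev/null;P
python3 -m handwheel '0 0 0 0 0 0 2.8' >/dev/null;P
```

```text
t16.6 yaw74.33 T0.240 f [ 1.1  1.2 -5.7] gap30.4 g25 j6 10.2
t16.7 yaw74.32 T0.232 f [ 1.9  1.2 -4.8] gap30.4 g25 j6 10.2
t16.8 yaw74.34 T0.191 f [ 1.5  1.6 -5.4] gap30.4 g25 j6 10.2
```

```bash
P(){ python3 o.py; }
python3 -m handwheel '0 0 0 0 0 0.012 2.8' >/dev/null;P
python3 -m handwheel '0 0 0 0 0 0 2.8' >/dev/null;P
```

```text
t16.9 yaw73.65 T0.258 f [ 2.6  1.2 -4.8] gap30.4 g25 j6 10.9
t17.0 yaw73.64 T0.292 f [ 2.4  1.2 -5.1] gap30.3 g25 j6 10.9
```

Closed: 0.28 N m, still rising with no drop, 7 clicks from the start, and under the 0.45 limit. The closed rest is at yaw ~78.5, so five clicks out is ~179. I back out, counting.

```bash
P(){ python3 o.py; }
python3 -m handwheel '0 0 0 0 0 -0.05 2.8;0 0 0 0 0 -0.1 2.8' >/dev/null;P
python3 -m handwheel '0 0 0 0 0 -0.05 2.8;0 0 0 0 0 -0.1 2.8' >/dev/null;P
python3 -m handwheel '0 0 0 0 0 -0.05 2.8;0 0 0 0 0 -0.1 2.8' >/dev/null;P
python3 -m handwheel '0 0 0 0 0 -0.05 2.8;0 0 0 0 0 -0.1 2.8' >/dev/null;P
python3 -m handwheel '0 0 0 0 0 -0.05 2.8;0 0 0 0 0 -0.1 2.8' >/dev/null;P
python3 -m handwheel '0 0 0 0 0 -0.05 2.8;0 0 0 0 0 -0.1 2.8' >/dev/null;P
python3 -m handwheel '0 0 0 0 0 -0.05 2.8;0 0 0 0 0 -0.1 2.8' >/dev/null;P
python3 -m handwheel '0 0 0 0 0 -0.05 2.8;0 0 0 0 0 -0.1 2.8' >/dev/null;P
python3 -m handwheel '0 0 0 0 0 -0.05 2.8;0 0 0 0 0 -0.1 2.8' >/dev/null;P
python3 -m handwheel '0 0 0 0 0 -0.05 2.8;0 0 0 0 0 -0.1 2.8' >/dev/null;P
python3 -m handwheel '0 0 0 0 0 -0.05 2.8;0 0 0 0 0 -0.1 2.8' >/dev/null;P
python3 -m handwheel '0 0 0 0 0 -0.05 2.8;0 0 0 0 0 -0.1 2.8' >/dev/null;P
python3 -m handwheel '0 0 0 0 0 -0.05 2.8;0 0 0 0 0 -0.1 2.8' >/dev/null;P
python3 -m handwheel '0 0 0 0 0 -0.05 2.8;0 0 0 0 0 -0.1 2.8' >/dev/null;P
python3 -m handwheel '0 0 0 0 0 -0.05 2.8;0 0 0 0 0 -0.1 2.8' >/dev/null;P
python3 -m handwheel '0 0 0 0 0 -0.05 2.8;0 0 0 0 0 -0.1 2.8' >/dev/null;P
```

```text
t17.2 yaw79.47 T-0.051 f [ 2.1  0.6 -4.7] gap30.6 g25 j6 5.0
t17.4 yaw85.19 T-0.097 f [ 1.6  1.6 -5.1] gap30.4 g25 j6 -0.7
t17.6 yaw90.94 T0.075 f [ 2.3  1.6 -5. ] gap30.3 g25 j6 -6.4
t17.8 yaw96.68 T-0.009 f [ 1.6  2.  -5.6] gap30.0 g25 j6 -12.2
t18.0 yaw102.39 T-0.148 f [ 2.3  1.  -5.7] gap30.6 g25 j6 -17.9
t18.2 yaw108.12 T-0.002 f [ 2.4  1.3 -5.9] gap30.0 g25 j6 -23.6
t18.4 yaw113.87 T0.157 f [ 1.3  1.5 -5.3] gap30.4 g25 j6 -29.4
t18.6 yaw119.58 T-0.052 f [ 0.6  1.6 -5.1] gap30.7 g25 j6 -35.1
t18.8 yaw125.30 T-0.098 f [ 1.3  1.9 -4.9] gap30.5 g25 j6 -40.8
t19.0 yaw131.05 T0.119 f [ 0.1  1.1 -4.8] gap30.7 g25 j6 -46.5
t19.2 yaw136.78 T0.059 f [ 0.7  1.6 -5.6] gap30.2 g25 j6 -52.3
t19.4 yaw142.49 T-0.101 f [ 0.8  2.2 -5. ] gap30.0 g25 j6 -58.0
t19.6 yaw148.22 T-0.001 f [ 0.3  1.4 -5.3] gap30.3 g25 j6 -63.7
t19.8 yaw153.97 T0.107 f [-0.6  1.6 -5.1] gap30.8 g25 j6 -69.5
t20.0 yaw159.69 T-0.086 f [ 0.2  2.1 -5.9] gap30.3 g25 j6 -75.2
t20.2 yaw165.40 T-0.127 f [ 0.5  1.8 -5.2] gap30.1 g25 j6 -80.9
```

Four clicks out (98, 118, 138, 158). Now the fifth, at about 178.

```bash
P(){ python3 o.py; }
python3 -m handwheel '0 0 0 0 0 -0.05 2.8;0 0 0 0 0 -0.1 2.8' >/dev/null;P
python3 -m handwheel '0 0 0 0 0 -0.05 2.8;0 0 0 0 0 -0.08 2.8' >/dev/null;P
python3 -m handwheel '0 0 0 0 0 -0.05 2.8' >/dev/null;P
python3 -m handwheel '0 0 0 0 0 0 2.8' >/dev/null;P
```

```text
t20.4 yaw171.15 T0.121 f [ 0.7  1.6 -6.4] gap30.2 g25 j6 -86.6
t20.6 yaw175.73 T0.117 f [-0.1  2.6 -5.5] gap30.5 g25 j6 -91.2
t20.7 yaw178.57 T-0.047 f [-0.5  2.  -5.7] gap30.2 g25 j6 -94.1
t20.8 yaw178.55 T-0.001 f [-0.4  1.1 -5. ] gap30.4 g25 j6 -94.0
```

At the fifth rest with about zero torque. I release and lift.

```bash
python3 -m handwheel '0 0 0 0 0 0 3.3;0 0 0 0 0 0 3.6;0 0 0 0 0 0 4.2; 0 0 0 0 0 0 4.4; 0 0 0 0 0 0 4.4;0 0 0 0 0 0 4.4;0 0 -2 0 0 0 4.4; 0 0 -5 0 0 0 4.4; 0 0 -9 0 0 0 4.4; 0 0 -12 0 0 0 4.4;0 0 -12 0 0 0 4.4;0 0 -12 0 0 0 4.4'
python3 -c "
from h import *;from cell import *
d=get_image('side');cv2.imwrite('pics/s4.png',cv2.resize(d['color'][100:300,180:440],(780,600)))"
```

```text
time: 22.0
tool_pos: [0.5716, -0.0209, 0.2166]
tool_rot: [[-1.0, 0.027, 0.001], [0.027, 1.0, -0.0], [-0.001, -0.0, -1.0]]
wrist_force: [0.0, 0.9, -0.1]
finger_gap: 0.0441
gripper_force: 0.0
```

View pics/s4.png

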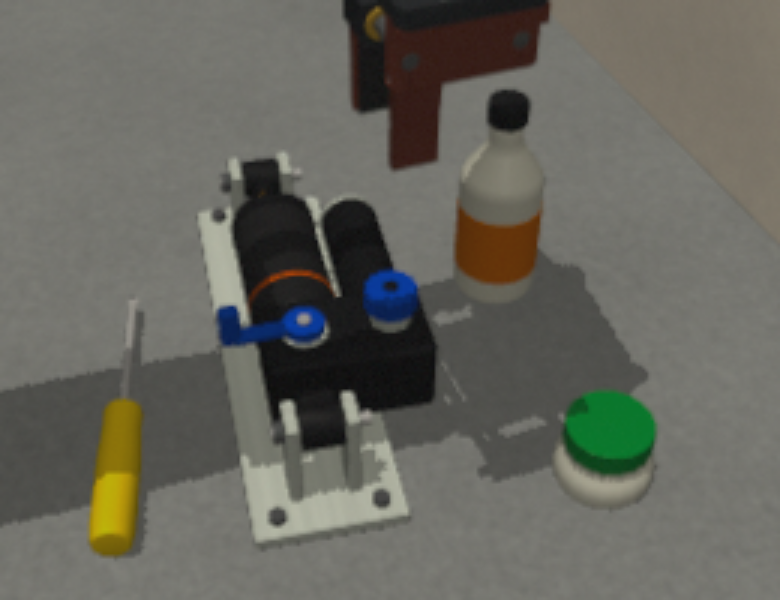

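The lever still points to open: its tab is at the same pixel (230,325) as before. The bottle, jar and screwdriver have not moved, and the gripper is clear of everything.

```bash
python3 -c "
from cell import *;print(sign_off())"
```

```text
the job is handed in; nothing more can be done
None
```

I handed the job in at 22 s: the lever is against its open stop, and the dial was closed gently (about 0.28 N m, 7 clicks in), backed out five clicks and released, with the bottle, jar and screwdriver not touched.

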